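# Back a ratchet clamp off by one notch

### The job

The ratchet clamp has to let go of its damper tube a little: with a fingertip push the orange pawl's black crossbar up and over, away from the wheel, so that the pawl stays lifted; then push the spoked wheel backward by one notch (an eighth of a turn, its top moving towards the pawl's pivot) and tip the pawl back down so that it drops fully home in the next notch. Do not take the wheel back by a second notch, and leave the tube and all loose parts and tools where they are.

Things in the scene. Friction and masses are not known exactly. Their poses are not given: they have to be found in the camera images.
- rig: ratchet clamp on a grey base plate 120 x 300 x 12 mm, fixed to the bench. Origin on the bench under the middle of the wheel; z up, x along the wheel's axle, y towards the pawl's pivot and the tube (plate: x -60 to 60, y -100 to 200 mm). All x, y, z given below for the other points are in this frame
- wheel (a joint): angle of the spoked ratchet wheel, rad; grows as it turns backward (its top moves to +y of the rig). Starts at 0 to 0.1; one notch is 0.785. With the pawl home it is stopped near 0.18. One notch on, the pawl drops fully home with the wheel at 0.6 to 0.96. It stays where it is left; 2 to 3 N at a spoke's tip turns it. A rack on it draws the jaw off the tube
- pawl (a joint): angle of the orange pawl, rad: 0 fully home, 1.3 lifted over against its stop; grows as the crossbar goes to +y. By its own weight it falls home from below about 0.6, and from above about 0.85 falls to the stop and stays up. Under 2 N at the crossbar moves it. If it lands on a tooth's slope it rests above 0 and drops home when the wheel is pushed on backward
- pawl_bar (a point): point (x = 48 mm, clear of the spokes) on the axis of the pawl's crossbar, a 13 mm thick black-sleeved bar parallel to the axle from x = 6 to 75 mm, 75 mm from the pivot. Home, it lies 48 mm on the wheel's side of the pivot and 57 mm above it; lifted, 42 mm beyond the pivot and 62 mm above it. A finger reaching 20 to 25 mm below its axis clears the posts
- pawl_pivot (a point): pawl's pivot (x = 14, y = 87, z = 123 mm), parallel to the axle. It is carried by a blue post, x = 30 to 44, y = 70 to 105, top at z = 136 mm; a second such post, y = -18 to 18, top at z = 118 mm, carries the axle
- spoke_tip (a point): outer end of the one spoke with a yellow sleeve; it turns with the wheel. At the start this spoke is near the top, leaning 18 to 25 degrees away from the pawl; a push on its far side (from the pawl) towards +y turns the wheel backward. A notch later it leans about as much towards the pawl
- axle (a point): point on the wheel's axle in the plane of the spokes (x = -30, y = 0, z = 100 mm). The 8 round steel spokes are 10 mm thick, 45 degrees apart, tips 80 mm from the axle. The 8-tooth ratchet wheel, fast on the same axle, is 116 mm over the teeth and lies at x = 6 to 22 mm
- tube: aluminium damper tube, 40 mm diameter, 110 mm tall, standing loose in the clamp's nest between the two jaws; origin at the centre of its underside. Leave it standing there
- gland: brass ring, 42 mm diameter, 16 mm tall, loose on the mat; origin at the centre of its underside
- piston: steel piston, 36 mm diameter foot with a 16 mm stem, 34 mm tall, loose on the mat; origin at the centre of its underside
- cap: black end cap, 38 mm diameter, 22 mm tall, loose on the mat; origin at the centre of its underside
- driver: screwdriver with yellow handle, 180 mm long, lying loose on the mat; origin under its middle, x along its length
- spanner: steel wrench, 170 mm long, lying loose on the mat; origin under its middle, x along its length
- jar: closed jar with blue cap, 60 mm diameter, 85 mm tall, loose on the mat; origin at the centre of its underside
Not all that is in view belongs to the job. What is shaped like the tube but red is not meant.

How it is judged:
On the way, in this order (a step that is already met when the one before it is completed fails the run):
1. the pawl is lifted over and stays up while the wheel is still in its first notch (value of joint pawl above 1 rad and value of joint wheel below 0.3 rad), for 0.2 s.
2. the wheel has been pushed backward most of a notch (value of joint wheel above 0.5 rad), for 0.2 s.
At the end, for the whole second after the job is handed in: The wheel stands one notch back (0.6 to 1.02 rad) and still, the pawl is fully home (below 0.1 rad) in that notch, and the tube stands upright (within 0.1 rad) in its nest (value of joint pawl below 0.1 rad and value of joint wheel between 0.6 and 1.02 rad and velocity of joint wheel between -0.05 and 0.05 rad/s and angle between tube's own z axis and vertical below 0.1 rad); the robot touches nothing.
It fails at once if the wheel is taken back far beyond one notch (past 1.2 rad) (value of joint wheel above 1.2 rad).
It fails at once if the tube is shifted or lifted by more than 15 mm (distance of tube from where it was at the start of the episode above 0.015 m).
It fails at once if a loose part or tool on the mat is shifted or lifted by more than 25 mm (distance of any of gland, piston, cap, driver, spanner, jar from where it was at the start of the episode above 0.025 m).
It also fails if it takes over 64 s, if anything falls off the work surface, if the arm or the gripper's body presses on something with over 40 N, if the wrist force passes 120 N, or if a joint passes its speed limit or range.

### The arm

A 7-joint arm with a two-finger parallel gripper is mounted at the origin on the work surface. World frame = base frame: x ahead of the robot, y to its left, z up, the work surface at z = 0. Lengths are in m, angles in rad, forces in N, time in s.
With the tool pointing down it reaches from about 0.4 to 0.85 m from the base axis. Payload 4.5 kg.
Tool frame: the origin (TCP) lies on the centre line of the jaws, within the pads' length; the fingertips stand r.tips_ahead ahead of it and the grasp point (between the pads) is the TCP (r.tips_ahead is the distance from the TCP to the fingertips, in m); z points along the fingers, y is the direction in which the jaws open and shut (so a half turn about z gives the same grasp; the last joint's range is limited). The gripper opens to 88 mm and grips with 3 to 60 N. Pads are 18 mm wide; open, the fingers measure 123 mm over their backs; the gripper's body (75 mm by 187 mm) begins 45 mm behind the grasp point.
Start: joints at [-1.082, 0.689, -0.195, 1.565, 0.157, 0.902, -0.215], TCP at [0.275, 0.561, 0.258] pointing down, gripper open.
Joint ranges: [-3.01, 3.01], [-0.46, 2.08], [-1.47, 1.51], [0.13, 2.56], [-1, 4.14], [0.04, 2.09], [-2.66, 2.66]. Speed limits (rad/s): [2.57, 2.57, 3.14, 3.14, 3.14, 3.14, 3.14].

### API

Orientations are given as a unit quaternion [x, y, z, w].
In Python, from plant import r gives the robot as it stands.
- The arm moves only by the shell command python3 -m inch 'ROWS' [FORCE]. ROWS is JSON, a list of rows, each a list of 5 numbers: the shift along the world's x, y, z in units of 25 mm (1.0 is 25 mm), then the turn about the world's z in units of 6 degrees (1.0 is 6 degrees), then the finger opening in mm, from 0 to 88.1. A call has 1 to 5 rows; each row shifts and turns the commanded pose from where the row before left it; what a row does not reach is not made up. A row lasts 1/10 s, in which the tool goes at most 50 mm and 8.59 degrees, less where a joint would pass 70% of its speed; a pose out of reach is approached as far as the arm can. A call is refused whole if a number of a shift passes 1 or a number of a turn 1, either way. A call with a gripper value outside its range is refused whole. The fingers move at their own pace and stop on an object; FORCE is the grip in N (left out, the last holds). Time passes only in rows, so rows that do not move let the fingers close. It gives the time, the measured TCP pose, the force and the opening at its end, in the units of the state.
- r.get_state(): the state, without advancing time (a new reading comes with each control period).
- r.snapshot(name): name is "scene" or "side" or "wrist"; returns a dict with "pixels" (480x640x3 uint8, red, green, blue), "range_z" (480x640 float32, m along the optical axis (not along the pixel's ray), 0 where there is no reading), "K" (3x3 intrinsics, pixels), "position" and "attitude" of the camera in the world. Camera axes: x right, y up, looking along -z (the intrinsics and any distortion apply to the point x, -y, -z); pixel columns grow to the right and rows downward; lengths in m; the calibration is good to about 2 mm. A picture is of the moment at which its call begins.
- r.finish_job(): hands the job in, once; it reports no verdict.
The state is a dict: "clock": time; "q": joint angles; "qd": joint speeds; "joint_torque": joint torques, N m; "tool_pos": TCP position; "eef_rot": TCP orientation; "contact_force": force on the tool from outside, world axes, zero at the start; "moment": the same for the moment, N m; "opening": opening from 0.0 (shut) to 1.0 (fully open).
Only numpy, scipy, OpenCV 4.12 (cv2) and the standard library are available. Lean on these libraries where they do the work, as an engineer would, in place of code of your own. Each camera call takes 0.05 s, during which the arm holds its last target. There are 200 camera calls.

## Working session

There is one attempt and no reset: what is moved stays moved. The work goes in short steps, Python scripts to look and compute and a shell command to move; the robot and the scene stay as the last step left them, time stands still between calls to the robot, and variables do not carry over. Pictures are saved under pics/ and viewed, about 8 in all and at most 12, crops included, and the job is handed in when it is done.

```bash
mkdir -p pics; ls; cat > h.py <<'E'
import numpy as np, cv2
from scipy.spatial.transform import Rotation as R
from plant import r
def snap(n,f=None):
    s=r.snapshot(n)
    if f: cv2.imwrite('pics/'+f,cv2.cvtColor(s['pixels'],cv2.COLOR_RGB2BGR))
    return s
def rot(a):
    a=np.asarray(a,float)
    return a if a.shape==(3,3) else R.from_quat(a).as_matrix()
def cloud(s):
    z=s['range_z'];K=s['K'];v,u=np.mgrid[0:480,0:640]
    p=np.stack([(u-K[0,2])/K[0,0]*z,-(v-K[1,2])/K[1,1]*z,-z],-1)
    return p@rot(s['attitude']).T+np.asarray(s['position'])
E
python3 - <<'E'
from h import *
for n in ['scene','side']:
    s=snap(n,n+'0.png'); print(n,{k:s[k] for k in s if k not in('pixels','range_z')}); np.savez(n+'0.npz',P=cloud(s),rgb=s['pixels'],z=s['range_z'])
print(r.get_state(),r.tips_ahead)
E
```

```text
pics
scene {'K': array([[519.22377959,   0.        , 324.01471187],
       [  0.        , 519.22377959, 239.0987024 ],
       [  0.        ,   0.        ,   1.        ]]), 'position': array([1.09134643, 0.03430623, 0.6885016 ]), 'attitude': array([0.26065246, 0.2810564 , 0.67876309, 0.62637709])}
side {'K': array([[499.15260839,   0.        , 321.63472681],
       [  0.        , 499.15260839, 238.26472243],
       [  0.        ,   0.        ,   1.        ]]), 'position': array([ 0.20220838, -0.3844948 ,  0.59785736]), 'attitude': array([ 0.37523753, -0.15646293, -0.34959089,  0.84409855])}
{'clock': 0.1, 'q': array([-1.08218836,  0.68989633, -0.19449232,  1.5662623 ,  0.15734521,
        0.90251324, -0.21506359]), 'qd': array([-0.00038476, -0.00024404, -0.000662  , -0.00304298, -0.00089638,
       -0.00078021, -0.00121914]), 'joint_torque': array([-3.07676441e-03, -5.28494632e+01, -1.27131779e+00, -1.53836095e+01,
       -5.25413838e-02,  2.04245589e-03,  4.39670350e-05]), 'tool_pos': array([0.27437579, 0.56094064, 0.25698595]), 'eef_rot': array([ 2.25389556e-01,  9.74268360e-01, -8.36772151e-04, -1.01811955e-04]), 'contact_force': array([-0.89130825,  0.06967837, -0.04711441]), 'moment': array([ 0.00815351, -0.01697176,  0.02119922]), 'opening': 0.9993077702771956} 0.019
```

```bash
python3 - <<'E'
import cv2,numpy as np
E
ls pics
```

```text
scene0.png
side0.png
```

View pics/scene0.png

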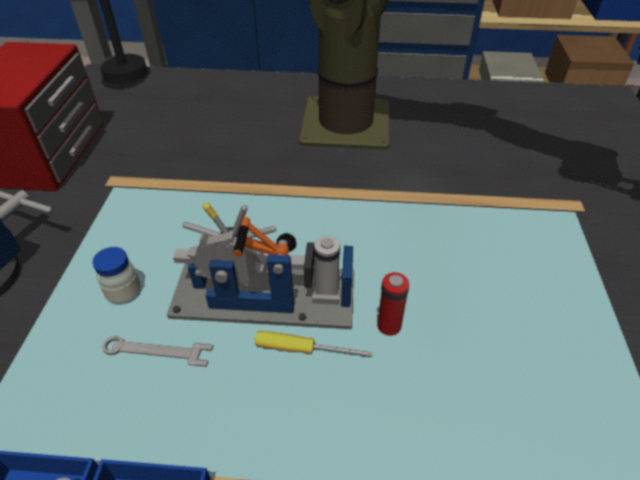

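View pics/side0.png

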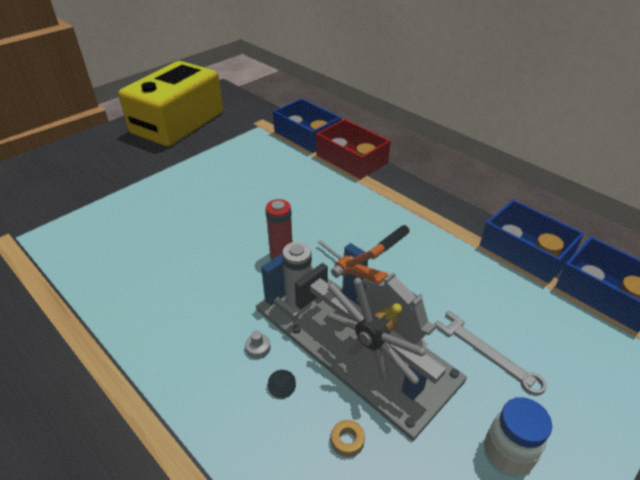

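Scene: the rig is at about (265,270), with the pawl's black crossbar at (240,238), the yellow spoke at (210,213) and the grey tube at (327,265). The red decoy is at (393,303). The side view shows the crossbar at (395,240) and the yellow sleeve at (392,315). Rig y is roughly world +y.

```bash
cat >> h.py <<'E'
def tf(p,c,th): # rig->world
    Rm=np.array([[np.cos(th),-np.sin(th),0],[np.sin(th),np.cos(th),0],[0,0,1]])
    return np.asarray(p)@Rm.T+np.array([c[0],c[1],0])
def inv(p,c,th):
    Rm=np.array([[np.cos(th),-np.sin(th),0],[np.sin(th),np.cos(th),0],[0,0,1]])
    return (np.asarray(p)-np.array([c[0],c[1],0]))@Rm
def orange(hsv): return (hsv[...,0]<12)&(hsv[...,1]>180)&(hsv[...,2]>90)
def yellow(hsv): return (hsv[...,0]>20)&(hsv[...,0]<33)&(hsv[...,1]>150)&(hsv[...,2]>80)
E
python3 - <<'E'
from h import *
allp=[]
for n in ['scene','side']:
    d=np.load(n+'0.npz');P=d['P'];hsv=cv2.cvtColor(d['rgb'],cv2.COLOR_RGB2HSV)
    if n=='scene': box=(slice(190,330),slice(165,362))
    else: box=(slice(225,445),slice(250,475))
    m=np.zeros((480,640),bool); m[box]=1
    mat=m&(abs(P[...,2])<.004)&(d['z']>0); print(n,'mat z',np.median(P[mat][:,2]))
    pl=m&(P[...,2]>.009)&(P[...,2]<.0155)&(d['z']>0)&(hsv[...,1]<60)
    nc,l,st,_=cv2.connectedComponentsWithStats(pl.astype(np.uint8)); 
    pl=np.isin(l,[i for i in range(1,nc) if st[i,4]>40])
    q=P[pl][:,:2]; print(len(q), cv2.minAreaRect((q*1000).astype(np.float32)))
    allp.append(q)
    y=m&yellow(hsv)&(d['z']>0)&(P[...,2]>.1); print('yellow',y.sum(),P[y].mean(0),P[y].min(0),P[y].max(0))
    bl=m&(hsv[...,2]<60)&(P[...,2]>.165)&(P[...,2]<.21); print('bar',bl.sum(),P[bl].mean(0) if bl.any() else 0,P[bl].min(0),P[bl].max(0))
q=np.vstack(allp);rc=cv2.minAreaRect((q*1000).astype(np.float32));print(rc);print(cv2.boxPoints(rc))
E
```

```text
scene mat z -0.0004892811994430257
4219 ((546.4262084960938, -108.89720153808594), (121.95490264892578, 299.32647705078125), 0.5486093163490295)
yellow 73 [ 0.52016212 -0.18370896  0.16385006] [ 0.51600934 -0.19064433  0.15106633] [ 0.52359379 -0.17714206  0.17400235]
bar 211 [ 0.59573268 -0.11865406  0.18491712] [ 0.57155475 -0.12574199  0.18043846] [ 0.6186968  -0.11312353  0.18782627]
side mat z 0.00035644599785994435
8358 ((519.4326782226562, -85.51431274414062), (355.40093994140625, 225.231689453125), 80.55876159667969)
yellow 77 [ 0.51300962 -0.18971371  0.17046381] [ 0.50910099 -0.19544861  0.15475625] [ 0.51853572 -0.18091559  0.17570238]
bar 228 [ 0.59233278 -0.12350707  0.18525937] [ 0.50972805 -0.13175289  0.16919973] [ 0.61648239 -0.1177164   0.18867158]
((519.6675415039062, -85.81623840332031), (354.8443298339844, 225.99636840820312), 80.83966064453125)
[[ 379.86523  -242.9866  ]
 [ 602.9794   -278.96475 ]
 [ 659.46985    71.354126]
 [ 436.3557    107.332275]]
```

Rig origin is at about (0.547, -0.159), yaw about 0.55°. The bar (z 0.18, y -0.12) and the yellow tip (leaning about 20°) agree with the description. I'll shut the fingers, turn the jaws along x and move to the near side of the bar.

```bash
python3 -m inch '[[0.4,-1,0.4,-1,0],[0.4,-1,0.4,-1,0],[0.4,-1,0,-1,0],[0.4,-1,0,-1,0],[0.4,-1,0,-1,0]]' 20; python3 -m inch '[[0.4,-1,0,-1,0],[0.4,-1,0,-1,0],[0.4,-1,0,-1,0],[0.4,-1,0,-1,0],[0.4,-1,0,-1,0]]'; python3 -m inch '[[0.4,-1,0,-0.7,0],[0.4,-1,0,0,0],[0.4,-1,0,0,0],[0.4,-1,0,0,0],[0.4,-1,0,0,0]]';python3 -m inch '[[0.4,-1,0,0,0],[0.4,-1,0,0,0],[0.4,-1,0,0,0],[0.4,-1,0,0,0],[0.4,-1,0,0,0]]'; python3 -m inch '[[0.4,-1,0,0,0],[0.4,-1,0,0,0],[0.4,-1,0,0,0],[0.4,-1,0,0,0],[0.4,-1,0,0,0]]'
```

```text
clock: 0.6
tool_pos: [0.3247, 0.4352, 0.2775]
eef_rot: [0.472, 0.882, -0.0, -0.0]
contact_force: [0.1, 0.4, 0.3]
opening: 0.57
clock: 1.1
tool_pos: [0.3746, 0.3104, 0.2776]
eef_rot: [0.684, 0.73, -0.0, -0.0]
contact_force: [-0.1, 0.1, -0.3]
opening: 0.117
clock: 1.6
tool_pos: [0.4246, 0.1854, 0.2776]
eef_rot: [0.709, 0.706, -0.0, -0.0]
contact_force: [0.5, 0.1, -0.4]
opening: 0.007
clock: 2.1
tool_pos: [0.4746, 0.0604, 0.2775]
eef_rot: [0.709, 0.706, -0.0, -0.0]
contact_force: [0.6, 0.8, 0.1]
opening: 0.0
clock: 2.6
tool_pos: [0.5246, -0.0645, 0.2774]
eef_rot: [0.709, 0.706, -0.0, -0.0]
contact_force: [0.2, -0.6, -1.0]
opening: 0.005
```

```bash
python3 -m inch '[[0.7,-1,0,0,0],[0.7,-1,0,0,0],[0.7,-1,0,0,0],[0.7,-1,0,0,0],[0,0,0,0,0]]'; python3 -m inch '[[0,0,-1,0,0],[0,0,-1,0,0],[0,0,-1,0,0],[0,0,-1,0,0],[0,0,0,0,0]]'; python3 - <<'E'
from h import *
s=snap('scene'); im=cv2.cvtColor(s['pixels'],cv2.COLOR_RGB2BGR)[130:330,150:370]
cv2.imwrite('pics/a1.png',cv2.resize(im,None,fx=3,fy=3,interpolation=3)[:600])
E
```

```text
clock: 3.1
tool_pos: [0.5956, -0.1683, 0.2771]
eef_rot: [0.711, 0.704, -0.001, 0.002]
contact_force: [-0.5, 0.1, 0.6]
opening: 0.007
clock: 3.6
tool_pos: [0.5917, -0.1618, 0.1744]
eef_rot: [0.708, 0.706, -0.002, -0.004]
contact_force: [-0.5, 0.4, -0.5]
opening: 0.004
```

View pics/a1.png

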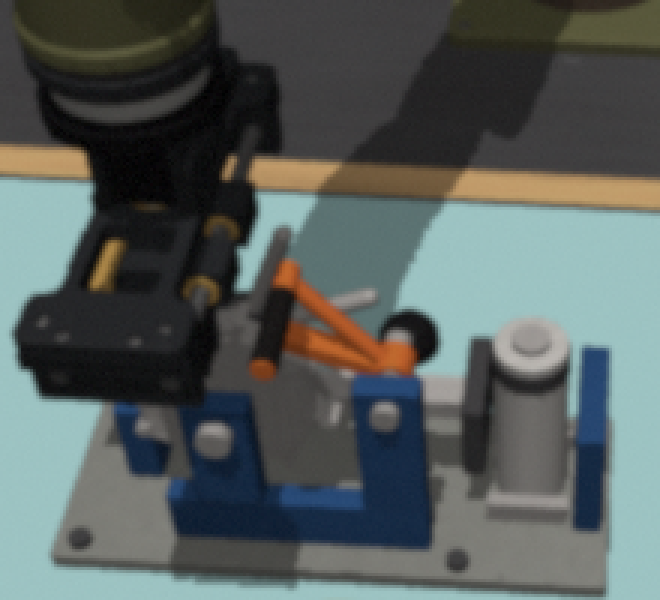

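Gripper is on the wheel side of the bar and nothing has been touched. Pushing the bar over now.

```bash
python3 -m inch '[[0.1,0.5,0,0,0],[0,0.4,0,0,0],[0,0.3,0,0,0],[0,0.3,0,0,0],[0,0.3,0,0,0]]'; python3 -m inch '[[0,0.3,0,0,0],[0,0.3,0,0,0],[0,0.3,0,0,0],[0,0.3,0,0,0],[0,0.3,0,0,0]]'; python3 -m inch '[[0,0.3,0,0,0],[0,0.3,0,0,0],[0,0.3,0,0,0],[0,0,0,0,0],[0,0,0,0,0]]'; python3 - <<'E'
from h import *
s=snap('scene'); im=cv2.cvtColor(s['pixels'],cv2.COLOR_RGB2BGR)[130:330,150:370]
cv2.imwrite('pics/a2.png',cv2.resize(im,None,fx=3,fy=3,interpolation=3)[:600])
E
```

```text
clock: 4.15
tool_pos: [0.5973, -0.1179, 0.1784]
eef_rot: [0.709, 0.706, 0.0, 0.0]
contact_force: [1.2, -1.3, 0.3]
opening: 0.004
clock: 4.65
tool_pos: [0.5969, -0.0801, 0.1776]
eef_rot: [0.709, 0.706, 0.0, -0.0]
contact_force: [-0.1, 0.2, -0.1]
opening: 0.009
clock: 5.15
tool_pos: [0.5971, -0.0585, 0.1778]
eef_rot: [0.709, 0.706, -0.0, 0.0]
contact_force: [-0.0, -0.3, 0.2]
opening: 0.007
```

View pics/a2.png

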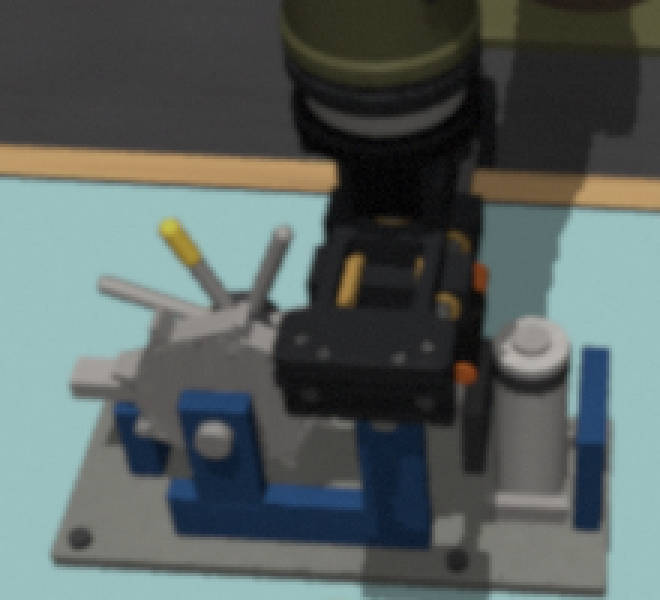

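The bar is lifted: its orange ends are now beyond the gripper, at (465,372) and (480,275) in the crop. I'll go up and over to the far side of the yellow spoke.

```bash
python3 -m inch '[[0,-0.3,0.5,0,0],[0,0,1,0,0],[0,0,1,0,0],[0,0,1,0,0],[0,0,0.5,0,0]]'; python3 -m inch '[[-0.5,-1,0,0,0],[-0.5,-1,0,0,0],[-0.5,-1,0,0,0],[-0.5,-1,0,0,0],[-0.6,-1,0,0,0]]'; python3 -m inch '[[-0.6,-0.9,0,0,0],[0,0,0,0,0],[0,0,0,0,0]]'; python3 - <<'E'
from h import *
s=snap('scene'); P=cloud(s); im=s['pixels'];hsv=cv2.cvtColor(im,cv2.COLOR_RGB2HSV)
c=(.5469,-.1589);th=.0096
Q=inv(P,c,th)*1000
reg=(abs(Q[...,0])<90)&(Q[...,1]>-100)&(Q[...,1]<160)&(Q[...,2]>110)&(Q[...,2]<210)
for n,m in [('y',yellow(hsv)),('o',orange(hsv))]:
    p=Q[m&reg]; print(n,len(p),p.mean(0) if len(p) else 0, p.min(0),p.max(0))
    if n=='y': print('angle',np.degrees(np.arctan2(p[:,1].mean(),p[:,2].mean()-100)))
E
```

```text
clock: 5.7
tool_pos: [0.598, -0.0676, 0.2809]
eef_rot: [0.709, 0.705, 0.001, 0.002]
contact_force: [-0.1, -0.5, -0.2]
opening: 0.007
clock: 6.2
tool_pos: [0.5313, -0.1926, 0.2779]
eef_rot: [0.709, 0.705, -0.0, 0.0]
contact_force: [0.9, 0.3, 0.7]
opening: 0.005
clock: 6.5
tool_pos: [0.5167, -0.2142, 0.2779]
eef_rot: [0.709, 0.705, 0.0, 0.0]
contact_force: [-0.2, 0.2, 0.2]
opening: 0.008
y 79 [-27.2009228  -24.30569974 163.46066868] [-31.1016349  -30.96282176 151.71693725] [-23.79345392 -17.79326685 174.48871264]
angle -20.95704742792443
o 330 [ 22.88511068 101.82039258 159.71581381] [  5.76794041  79.18404654 128.29456938] [ 75.13244503 133.18475031 191.29550144]
```

Pawl is up against its stop and the spoke is at -21°. Descending and pushing in small steps.

```bash
python3 -m inch '[[0,0,-1,0,0],[0,0,-1,0,0],[0,0,-1,0,0],[0,0,-1,0,0],[0,0,-0.35,0,0]]'; python3 -m inch '[[0,0,0,0,0],[0,0.25,0,0,0],[0,0.25,0,0,0],[0,0.25,0,0,0],[0,0.25,0,0,0]]'; python3 -m inch '[[0,0.25,0,0,0],[0,0.25,0,0,0],[0,0.25,0,0,0],[0,0.25,0,0,0],[0,0.1,0,0,0]]';  python3 -m inch '[[0,0,0,0,0]]'; cat > m.py <<'E'
from h import *
import sys
c=(.5469,-.1589);th=.0096
for n in ['scene','side']:
    s=snap(n,sys.argv[1]+n+'.png'); P=cloud(s);hsv=cv2.cvtColor(s['pixels'],cv2.COLOR_RGB2HSV)
    Q=inv(P,c,th)*1000
    reg=(abs(Q[...,0])<90)&(Q[...,1]>-100)&(Q[...,1]<160)&(Q[...,2]>110)&(Q[...,2]<210)
    for k,m in [('y',yellow(hsv)),('o',orange(hsv))]:
        p=Q[m&reg]
        if len(p)<5: print(n,k,'none');continue
        print(n,k,len(p),p.mean(0).round(1),p.min(0).round(),p.max(0).round(), 'ang',np.degrees(np.arctan2(p[:,1].mean(),p[:,2].mean()-100)).round(1) if k=='y' else '')
E
python3 m.py b1
```

```text
clock: 7.05
tool_pos: [0.5167, -0.2114, 0.1668]
eef_rot: [0.708, 0.706, -0.0, -0.002]
contact_force: [-0.1, -0.3, 0.2]
opening: 0.004
clock: 7.55
tool_pos: [0.5177, -0.1887, 0.1701]
eef_rot: [0.709, 0.705, 0.0, 0.001]
contact_force: [-0.2, -2.6, 2.1]
opening: 0.004
clock: 8.05
tool_pos: [0.5169, -0.16, 0.1687]
eef_rot: [0.708, 0.706, 0.0, -0.0]
contact_force: [0.5, -3.0, -1.0]
opening: 0.005
clock: 8.15
tool_pos: [0.5169, -0.16, 0.1687]
eef_rot: [0.708, 0.706, 0.0, -0.001]
contact_force: [-0.3, -0.6, 0.6]
opening: 0.005
scene y 77 [-26.8  17.8 165.6] [-31.  11. 152.] [-23.  24. 177.] ang 15.2
scene o 338 [ 23.6 102.3 160.4] [  6.  79. 129.] [ 76. 133. 193.] ang 
side y none
side o 44 [  9.8 100.7 163.6] [  4.  76. 126.] [ 17. 126. 191.] ang
```

```bash
python3 -m inch '[[0,0.13,0,0,0],[0,0.13,0,0,0],[0,0,0,0,0],[0,0,0,0,0]]'; python3 m.py b2; python3 -m inch '[[0,-0.4,0,0,0],[0,-0.4,0.3,0,0],[0,-0.1,1,0,0],[0,0,1,0,0],[0,0,1,0,0]]'; python3 m.py b3
```

```text
clock: 8.65
tool_pos: [0.5169, -0.1543, 0.1689]
eef_rot: [0.709, 0.706, -0.0, -0.0]
contact_force: [-0.4, -0.7, 0.0]
opening: 0.008
scene y 72 [-26.8  24.3 164. ] [-31.  17. 151.] [-24.  31. 175.] ang 20.8
scene o 337 [ 23.4 102.  160.1] [  7.  78. 128.] [ 75. 133. 192.] ang 
side y none
side o 26 [ 10.1 100.5 154.2] [  3.  75. 125.] [ 19. 125. 189.] ang 
clock: 9.25
tool_pos: [0.5169, -0.1782, 0.253]
eef_rot: [0.709, 0.705, 0.0, 0.0]
contact_force: [-0.0, 0.0, 0.4]
opening: 0.003
scene y 74 [-26.7  21.1 165.7] [-31.  14. 152.] [-24.  28. 177.] ang 17.8
scene o 332 [ 22.9 101.5 159.7] [  7.  79. 129.] [ 75. 133. 192.] ang 
side y 162 [-33.9  17.7 166.9] [-38.  11. 154.] [-29.  26. 177.] ang 14.8
side o 49 [ 11.6  77.9 129.5] [  3.  75. 125.] [ 19.  81. 133.] ang
```

The wheel is about 39° (0.68 rad) on from its start after retreating, inside the 0.6–0.96 window with the unknown 0–0.1 start added. Next I'll tip the pawl down from its +y side.

```bash
python3 -m inch '[[0,0.5,0.8,0,0],[0.4,1,0.3,0,0],[0.4,1,0,0,0],[0.4,1,0,0,0],[0.5,1,0,0,0]]'; python3 -m inch '[[0.5,1,0,0,0],[0.5,1,0,0,0],[0.4,1,0,0,0],[0,0.1,0,0,0],[0,0,0,0,0]]'; python3 m.py b4; python3 - <<'E'
from h import *
s=snap('side');Q=inv(cloud(s),(.5469,-.1589),.0096)*1000
m=(abs(Q[...,0])<30)&(Q[...,1]>110)&(Q[...,1]<200)&(Q[...,2]>100)&(Q[...,2]<160)
print(np.percentile(Q[m],[1,50,99],axis=0).round())
E
```

```text
clock: 9.85
tool_pos: [0.5593, -0.0642, 0.2787]
eef_rot: [0.709, 0.705, -0.0, -0.0]
contact_force: [0.2, 0.7, -0.7]
opening: 0.001
clock: 10.35
tool_pos: [0.5941, 0.0128, 0.2784]
eef_rot: [0.708, 0.706, -0.001, -0.0]
contact_force: [0.3, -0.6, -0.0]
opening: 0.003
scene y 61 [-26.4  21.5 166. ] [-31.  16. 154.] [-22.  28. 177.] ang 18.0
scene o 329 [ 23.4 102.  160.1] [  5.  79. 129.] [ 75. 133. 192.] ang 
side y 130 [-33.9  17.6 167.7] [-38.  11. 153.] [-28.  26. 178.] ang 14.6
side o 9 [ 10.6  79.2 131.6] [  5.  78. 130.] [ 18.  80. 133.] ang 
[[-30. 133. 101.]
 [-16. 145. 121.]
 [  6. 171. 127.]]
```

```bash
python3 -m inch '[[0,0,-1,0,0],[0,0,-1,0,0],[0,0,-1,0,0],[0,0,-0.85,0,0],[0,0,0,0,0]]'; python3 -m inch '[[0,-0.5,0,0,0],[0,-0.5,0,0,0],[0,-0.3,0,0,0],[0,-0.3,0,0,0],[0,-0.3,0,0,0]]'; python3 -m inch '[[0,-0.3,0,0,0],[0,-0.3,0,0,0],[0,-0.3,0,0,0],[0,-0.3,0,0,0],[0,-0.3,0,0,0]]';python3 -m inch '[[0,-0.3,0,0,0],[0,-0.3,0,0,0],[0,-0.3,0,0,0],[0,0,0,0,0],[0,0,0,0,0]]'; python3 m.py b5
```

```text
clock: 11.0
tool_pos: [0.5922, 0.0113, 0.1803]
eef_rot: [0.709, 0.705, -0.002, -0.002]
contact_force: [-0.3, 0.3, -0.1]
opening: 0.003
clock: 11.5
tool_pos: [0.5948, -0.0354, 0.1834]
eef_rot: [0.709, 0.705, 0.0, 0.0]
contact_force: [0.5, 1.0, 0.6]
opening: 0.006
clock: 12.0
tool_pos: [0.5944, -0.0727, 0.1826]
eef_rot: [0.709, 0.706, -0.0, -0.0]
contact_force: [0.6, -1.0, -0.2]
opening: 0.005
clock: 12.5
tool_pos: [0.5945, -0.0945, 0.1827]
eef_rot: [0.709, 0.705, 0.0, -0.0]
contact_force: [0.1, 0.2, 0.0]
opening: 0.008
scene y none
scene o 133 [ 15.3  84.7 133. ] [  6.  73. 127.] [ 22.  96. 144.] ang 
side y 149 [-34.   17.4 166.9] [-38.  11. 153.] [-28.  26. 177.] ang 14.5
side o 31 [ 10.3  27.6 147.7] [  2.  23. 146.] [ 17.  32. 150.] ang
```

Retreat with a small +y back-off, then up and back, and look.

```bash
python3 -m inch '[[0,0.4,0,0,0],[0,0,1,0,0],[0,0,1,0,0],[0,0,1,0,0],[0,0,1,0,0]]'; python3 -m inch '[[0,1,0.5,0,0],[0,1,0.5,0,0],[0,1,0,0,0],[-0.2,1,0,0,0],[-0.2,1,0,0,0]]'; python3 -m inch '[[-0.3,1,0,0,0],[-0.3,1,0,0,0],[-0.3,1,0,0,0],[-0.3,1,0,0,0],[0,0,0,0,0]]'; python3 m.py b6;  python3 - <<'E'
import cv2,numpy as np
a=cv2.imread('pics/b6scene.png')[185:325,165:365];b=cv2.imread('pics/b6side.png')[215:355,250:450]
cv2.imwrite('pics/b6.png',cv2.resize(np.hstack([a,b]),(800,280),interpolation=3))
d=np.load('scene0.npz')
from h import *
c=(.5469,-.1589);th=.0096
s=r.snapshot('scene')
for rgb,P in((d['rgb'],d['P']),(s['pixels'],cloud(s))):
    Q=inv(P,c,th)*1000
    m=(abs(Q[...,0]-40)<50)&(Q[...,1]>0)&(Q[...,1]<150)&(Q[...,2]>172)&(Q[...,2]<200)
    print('bar',m.sum(),Q[m].mean(0).round(1),Q[m].max(0).round(1))
    m=(abs(Q[...,0])<30)&(Q[...,1]>125)&(Q[...,1]<180)&(Q[...,2]>118)&(Q[...,2]<145)
    print('tubetop',m.sum(),Q[m].mean(0).round(1))
E
```

```text
clock: 13.1
tool_pos: [0.5944, -0.0829, 0.2837]
eef_rot: [0.708, 0.706, 0.0, -0.0]
contact_force: [0.5, -0.0, -0.3]
opening: 0.002
clock: 13.6
tool_pos: [0.5841, 0.043, 0.3078]
eef_rot: [0.708, 0.706, 0.0, -0.0]
contact_force: [0.7, 0.7, 0.0]
opening: 0.005
clock: 14.1
tool_pos: [0.5526, 0.1468, 0.3076]
eef_rot: [0.706, 0.709, 0.001, -0.002]
contact_force: [-0.3, 0.0, -0.6]
opening: 0.008
scene y 62 [-26.2  21.5 166. ] [-30.  15. 152.] [-23.  27. 177.] ang 18.0
scene o 414 [ 20.1  60.7 149.5] [  5.  34. 125.] [ 75.  97. 187.] ang 
side y 138 [-33.8  17.6 167.5] [-38.  11. 153.] [-28.  27. 178.] ang 14.6
side o 31 [ 12.3  51.5 140.5] [  4.  23. 132.] [ 17.  89. 149.] ang 
bar 400 [ 43.   40.5 183.2] [ 75.7  51.8 188.1]
tubetop 384 [ -8.3 155.3 121.6]
bar 397 [ 43.   40.5 183.2] [ 75.8  51.9 188.1]
tubetop 382 [ -8.4 154.9 121.5]
```

View pics/b6.png

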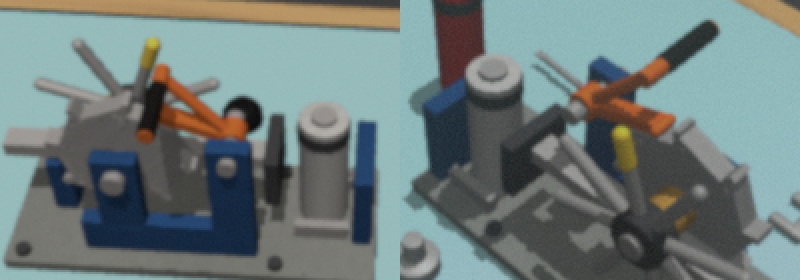

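Pawl bar reads the same as its initial home position, with the mean point at (43.0, 40.5, 183.2) mm before and after. The tube has not moved, and the wheel is stable at about +0.66 to 0.68 rad from its start.

```bash
python3 -c "
from plant import r
print(r.finish_job())"
```

```text
the job is handed in; nothing more can be done
None
```

I lifted the pawl over to its stop, pushed the yellow spoke back one notch and tipped the pawl down again. I then backed the arm clear and handed the job in at about 14 s of the 64 s allowed; no verdict was reported.

The last checks showed:
- **Pawl:** the crossbar reads the same as its home position at the start, to 0.1 mm, so it is fully home.
- **Wheel:** it turned back about 39° (0.68 rad) by the scene camera and 38° (0.66 rad) by the side camera. Adding the unknown 0–0.1 rad start puts it at about 0.66–0.78 rad, inside the 0.6–1.02 limits. It eased back about 3° when the finger left and has not moved since.
- **Tube:** its top is within 0.4 mm of where it started, and it looks upright in its nest.
- **Disagreement:** the two cameras differ by about 3° on the spoke's absolute angle, because each sees a different side of the sleeve. They agree on the turn to about 1°.
- **Loose parts:** I did not measure these again. The arm stayed well above the mat, and the only contact forces I saw were about 3 N or less, while pushing.

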